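# Lock the hand nut on a sliding foot of a vacuum chamber

## Robot

A 6-joint arm with a two-finger parallel gripper is mounted at the origin on the work surface. World frame = base frame: x ahead of the robot, y to its left, z up, the work surface at z = 0. Lengths are in m, angles in degrees, forces in N, time in s.
With the tool pointing down it reaches from about 0.4 to 0.825 m from the base axis. Payload 7 kg.
Tool frame: the origin (TCP) lies between the finger pads; the fingertips stand 22 mm ahead of it and the grasp point (between the pads) lies 3 mm ahead of it; z points along the fingers, y is the line along which they close (so a half turn about z gives the same grasp; the last joint's range is limited). The gripper opens to 88 mm and grips with 3 to 60 N. Pads are 19 mm wide; open, the fingers measure 130 mm over their backs; the gripper's body (78 mm by 193 mm) begins 47 mm behind the grasp point.
Start: joints at [80.564, 20.546, 0.682, 0, -70.136, -16.507], TCP at [0.295, 0.607, 0.249] pointing down, gripper open.
Joint ranges: [-176.03, 176.03], [-82.01, 121.73], [-58.28, 71.71], [-173.87, 95.51], [-174.79, -0.11], [-173.66, 173.66]. Speed limits (degrees/s): [136.94, 136.94, 172.46, 180, 180, 180].

## Interface

Orientations are given as [roll, pitch, yaw] about the fixed x, y, z axes, in that order (R = Rz(yaw) Ry(pitch) Rx(roll)).
In Python, from plant import ctrl gives the robot as it stands.
- The arm moves only by the tool apply_moves, never from a script. Its argument "targets" is a list of rows, each an object with "travel": the shift along the tool's x, y, z in mm, a list of three; "roll": the turn about the tool's z in degrees; "jaw": the finger opening in mm, from 0 to 87.6. In form: [{"travel": [tx, ty, tz], "roll": roll, "jaw": jaw}, ...]. A call has 1 to 10 rows; each row shifts and turns the commanded pose from where the row before left it, along the tool's axes as they then stand; what a row does not reach is not made up. A row lasts 1/10 s, in which the tool goes at most 50 mm and 8.59 degrees, less where a joint would pass 70% of its speed; a pose out of reach is approached as far as the arm can. A call with a gripper value outside its range is refused whole. The fingers move at their own pace and stop on an object; the grip force is fixed at half the most. Time passes only in rows, so rows that do not move let the fingers close. It gives the time, the measured TCP pose, the force, the opening and the grip force at its end, in the units of the state.
- ctrl.get_obs(): the state, without advancing time (a new reading comes with each control period).
- ctrl.snapshot(name): name is "scene" or "top"; returns the picture (480x640x3 uint8, red, green, blue); there is no depth.
- ctrl.calibration(name): a dict with "K" (3x3 intrinsics, pixels), "extrinsics" (4x4, takes a point from camera to world coordinates). Camera axes: x right, y down, z forward; pixel columns grow to the right and rows downward; lengths in m; the calibration is good to about 2 mm. A picture is of the moment at which its call begins. calibration takes no time and is no camera call.
- ctrl.close_job(): hands the job in; it is judged then, once.
The state is a dict: "clock": time; "joint_pos": joint angles; "qvel": joint speeds; "tau": joint torques, N m; "tool_pos": TCP position; "orientation": TCP orientation; "force": force on the tool from outside, world axes, zero at the start; "moment": the same for the moment, N m; "opening": finger opening in m; "gripper_force": force on a finger pad.
Only numpy, scipy, OpenCV 4.12 (cv2) and the standard library are available. Lean on these libraries where they do the work, as an engineer would, in place of code of your own. Each camera call takes 0.05 s, during which the arm holds its last target. There are 200 camera calls.

## Task

Lock the hold-down stud of the vacuum chamber's foot: put the large open-end spanner on the steel hex nut, with its handle on the robot's side of the neighbouring stud so that it can brace there, and tighten the brass knurled nut firmly (about 1 N m, clockwise from above) down against it. The hex nut must keep its setting (no more than 25 degrees of turn) and the thread must not be overtightened; then take the spanner off and lay it back on the blue mat, leaving everything else alone.

Things in the scene. Friction and masses are not known exactly. Their poses are not given: they have to be found in the camera images.
- foot: Fixed grey steel foot plate of a vacuum chamber, 100 x 315 mm, 16 mm thick. Origin at table height midway between its two upright studs (20 mm thick, tops 66 mm above the table), z up; studs at y = -85 mm (the one to lock) and +85 mm (already locked). The chamber (260 mm wide, 200 mm high; ports reach 167 mm from its axis) stands at the +y end, axis at x 50, y 305 mm.
- next_stud (a point): Axis of the neighbouring, already locked stud at the plate's top face (16 mm above the table). It carries a fixed steel hex nut (30 mm across flats, 0.5 to 16.5 mm above the plate) and a fixed brass knurled nut (40 mm wide) on top. A spanner handle lying on the plate can bear sideways on this hex nut.
- lower_nut: Steel hex nut on the stud to lock: 30 mm across flats, 16 mm high, 0.5 mm clear of the plate. Origin on the stud's axis at its underside, z up; x is parallel to one pair of flats. A spanner with its handle along the nut's +x passes the next stud on the robot's side with 6 to 24 mm to spare. The nut turns on the thread against 0.3 N m of drag.
- lower_turn (a joint): Turn of the steel hex nut from its setting, rad, clockwise from above positive, 0 at the start; keep within 0.436 (25 degrees) either way. Dragged clockwise with the spanner on it, it turns 0.1 to 0.35 rad (play and give in the jaw included) until the handle bears on the next stud's hex nut and stops it.
- jam_nut: Brass knurled hand nut on the same stud just above the hex nut: a disc 40 mm wide, 18 mm high, with two flats 30 mm apart and 26 mm long. Origin on the stud's axis at its underside, z up; y is square to the flats (fingers close along y). Right-hand thread with 0.3 N m of drag; grip it hard. It meets the hex nut after 0.15 to 0.6 rad of turn, which cannot be seen, only felt.
- jam_grip (a point): Centre of the knurled nut, 9 mm above its underside; the stud stands 15 mm out of its top. Once the nuts meet and the spanner bears, the torque climbs 3 N m per rad from the 0.3 N m of drag. It is tight when the nuts press on each other with 30 N (0.6 N m beside the drag); about 1 N m at the hand is right; 90 N (1.8 N m) is overtight. Let go, the drag keeps about 13 N between them.
- spanner: Large steel open-end spanner, loose on the blue mat, 221 mm long, 0.36 kg. Origin at the centre of the jaw on its underside; x along the handle away from the jaw, z up. Straight jaw 31.5 mm wide, flared, open to -x, prong tips at x = -21 mm; pushed home, the origin stands within 2 mm of the nut's axis. Head 58 mm wide, 10 mm thick; handle 20 mm wide, 1 to 9 mm above the underside, to x = 200 mm.
- spanner_grip (a point): Point on the spanner's handle near its balance point, 66 mm from the jaw centre along x, 5 mm above the underside.
- mat: Fixed blue tool mat, 240 (x) x 300 (y) mm, 4 mm thick; origin at its centre at table height.
- small_spanner: Bystander: small steel spanner, 150 mm, on the mat; leave alone.
- driver: Bystander: red screwdriver on the table; leave alone.
- wash_bottle: Bystander: white bottle with red cap, 60 mm wide, 150 mm high; leave alone.
- blank_flange: Bystander: steel blank flange, 70 mm disc, 12 mm high; leave alone.
- sample_box: Bystander: clear sample box, 75 x 105 x 22 mm; leave alone.
- tweezers: Bystander: black tweezers on the brown notebook; leave alone.

How it is judged:
By the outcome, as a careful person would: the job done as asked, in the order asked, and still so for the second after the job is handed in, with the robot touching nothing.
It also fails if it takes over 72 s, if anything falls off the work surface, if the arm or the gripper's body presses on something with over 40 N, if the wrist force passes 120 N, or if a joint passes its speed limit or range.

## Working session

There is one attempt and no reset: what is moved stays moved. The work goes in short steps, Python scripts to look and compute and a tool call to move; the robot and the scene stay as the last step left them, time stands still between calls to the robot, and variables do not carry over. Pictures are saved under pics/ and viewed, at most 10 in all, crops included, and the job is handed in when it is done.

Besides the shell and the picture viewer there is one more tool, called after ">>>" as a command line: name --argument value ..., lists and objects as JSON in quotes. apply_moves: Moves the arm, as the interface text tells. Its arguments: {"type":"object","properties":{"targets":{"type":"array","items":{"type":"object","properties":{"travel":{"type":"array","items":{"type":"number"}},"roll":{"type":"number"},"jaw":{"type":"number"}}}}},"required":["targets"]}

```bash
mkdir -p pics; ls; python3 - <<'E'
from plant import ctrl
import cv2
for n in("scene","top"):
    cv2.imwrite(f"pics/{n}0.png",ctrl.snapshot(n)[:,:,::-1])
    c=ctrl.calibration(n);print(n,c)
print(ctrl.get_obs())
E
```

```text
pics
scene {'K': array([[525.02826323,   0.        , 312.24599173],
       [  0.        , 525.02826323, 237.57797225],
       [  0.        ,   0.        ,   1.        ]]), 'extrinsics': array([[-0.37787724,  0.64266495, -0.66647622,  1.3879858 ],
       [ 0.92565528,  0.27721703, -0.25751315,  0.3186889 ],
       [ 0.01926388, -0.71423559, -0.69964021,  0.92347538],
       [ 0.        ,  0.        ,  0.        ,  1.        ]])}
top {'K': array([[479.4212795 ,   0.        , 321.25449894],
       [  0.        , 479.4212795 , 241.76795352],
       [  0.        ,   0.        ,   1.        ]]), 'extrinsics': array([[-0.02880664, -0.99458817,  0.09982255,  0.41915603],
       [-0.99958272,  0.02844923, -0.00500239, -0.03356377],
       [ 0.00213544, -0.09992499, -0.99499268,  1.21384601],
       [ 0.        ,  0.        ,  0.        ,  1.        ]])}
{'clock': 0.1, 'joint_pos': array([ 8.05631968e+01,  2.05875140e+01,  6.37307183e-01, -1.63304446e-02,
       -7.01349159e+01, -1.65079741e+01]), 'qvel': array([ 0.02703578, -0.15176475,  0.15997714,  0.0272521 ,  0.12369298,
       -0.0072179 ]), 'tau': array([-2.13474130e-03, -5.84162092e+01,  2.93751240e+01,  7.01535031e+00,
        1.01768947e-02, -5.56643772e-05]), 'tool_pos': array([0.2951555 , 0.60659213, 0.24770567]), 'orientation': array([ 1.79914024e+02, -9.47000490e-03, -2.59503308e+01]), 'force': array([ 0.38136788, -1.23904648, -0.08133341]), 'moment': array([0.01345334, 0.01535157, 0.01843823]), 'gripper_force': 0.0, 'opening': 0.08776270055989618}
```

View pics/top0.png

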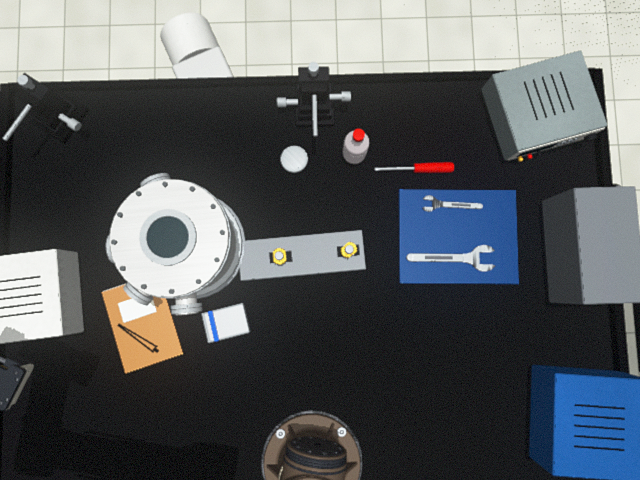

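View pics/scene0.png

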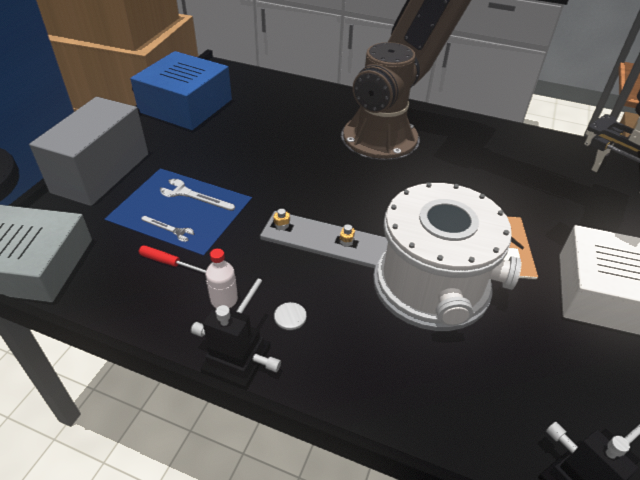

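The top view shows the stud to lock at about (349,250) and the neighbour at (280,256). The large spanner's jaw is at about (488,258), opening right, with its handle to the left. I'll enlarge these areas next.

```bash
python3 - <<'E'
import cv2,numpy as np
t=cv2.imread("pics/top0.png");s=cv2.imread("pics/scene0.png")
a=t[225:275,240:370];b=s[200:250,255:385]
f=lambda i,k:cv2.resize(i,None,fx=k,fy=k,interpolation=cv2.INTER_CUBIC)
cv2.imwrite("pics/c1.png",np.vstack([f(a,6),f(b,6)]))
cv2.imwrite("pics/c2.png",np.vstack([f(t[235:280,400:510],7),f(s[170:215,150:260],7)[:280]]))
E
```

```text
(no output)
```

View pics/c1.png

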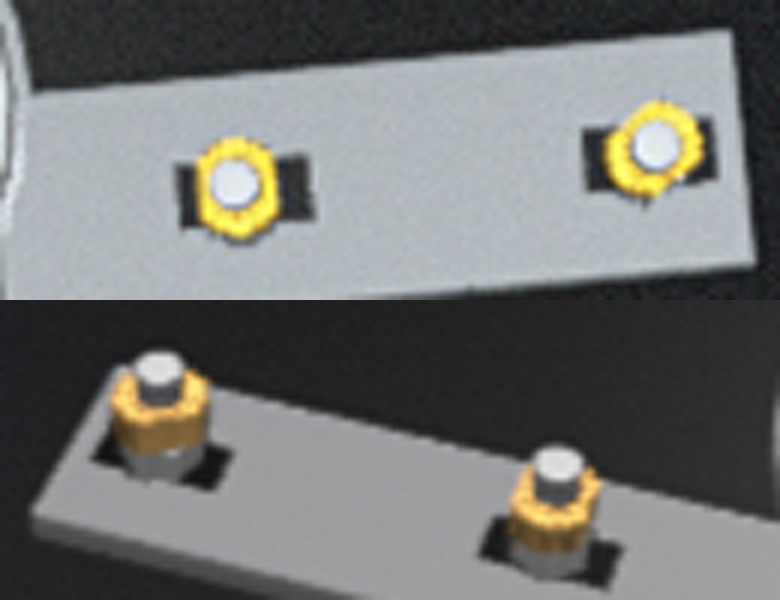

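View pics/c2.png

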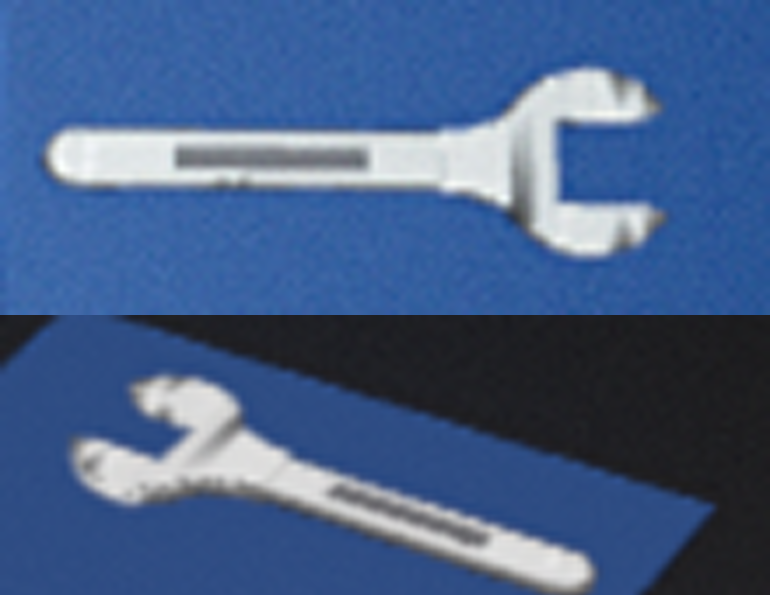

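The top crop shows the stud tops at (657,144) for the one to lock and (235,184) for the neighbour. The spanner crop shows the handle end at (45,157), the prongs at (660,105) and (662,215), and the slot floor near x=556. I'll turn these into positions.

```bash
cat > h.py <<'E'
import numpy as np,cv2
from plant import ctrl
def pix(p,k,off): return (np.array(p,float)+.5)/k-.5+np.array(off)
def world(cam,uv,z):
    c=ctrl.calibration(cam);E=c["extrinsics"]
    d=E[:3,:3]@np.linalg.inv(c["K"])@[uv[0],uv[1],1]
    return E[:3,3]+d*(z-E[2,3])/d[2]
E
python3 - <<'E'
from h import *
np.set_printoptions(precision=4,suppress=True)
T=lambda p:pix(p,6,(240,225)); S=lambda p:pix((p[0],p[1]-300),6,(255,200))
for n,a,b in(("lock",(657,144),(159,367)),("next",(235,184),(559,462))):
    print(n,world("top",T(a),.066),world("scene",S(b),.066))
P=lambda p:pix(p,7,(400,235))
Q=lambda p:pix((p[0],p[1]-315),7,(150,170))
for n,p,z in(("hend",(46,157),.010),("slotU",(558,122),.014),("slotL",(558,204),.014),("tipU",(660,105),.010),("tipL",(664,215),.010),("hU",(100,128),.013),("hL",(100,187),.013),("hU2",(400,130),.013),("hL2",(400,189),.013),("headU",(590,67),.010),("headL",(590,257),.010)):
    print(n,world("top",P(p),z))
for n,p,z in(("s hend",(595,578),.010),("s tipfar",(133,384),.010),("s tipnear",(73,445),.010)):
    print(n,world("scene",Q(p),z))
im=cv2.imread("pics/top0.png");hsv=cv2.cvtColor(im,cv2.COLOR_BGR2HSV)
m=((hsv[:,:,0]>18)&(hsv[:,:,0]<38)&(hsv[:,:,1]>90)).astype(np.uint8)
for x0,x1 in((260,300),(335,365)):
    ys,xs=np.nonzero(m[235:275,x0:x1]);uv=np.c_[xs+x0,ys+235]
    W=np.array([world("top",q,.051)[:2] for q in uv])
    h=cv2.convexHull(W.astype(np.float32))[:,0]
    print(len(W),W.mean(0))
    for a in range(0,180,10):
        d=h@[np.cos(np.radians(a)),np.sin(np.radians(a))];print(a,round(float(np.ptp(d))*1e3,1),end="; ")
    print()
t=cv2.imread("pics/top0.png");s=cv2.imread("pics/scene0.png")
f=lambda i,k:cv2.resize(i,None,fx=k,fy=k,interpolation=cv2.INTER_CUBIC)
a=f(s[205:235,265:300],17);b=f(t[235:265,335:370][:, :12],17)
g=np.clip(a.astype(float)*1.5,0,255).astype(np.uint8)
cv2.imwrite("pics/c3.png",g)
E
```

```text
lock [ 0.5159 -0.1057  0.066 ] [ 0.5142 -0.1029  0.066 ]
next [0.5047 0.0635 0.066 ] [0.5028 0.0668 0.066 ]
hend [ 0.4953 -0.252   0.01  ]
slotU [ 0.5024 -0.4356  0.014 ]
slotL [ 0.473  -0.4338  0.014 ]
tipU [ 0.5077 -0.4741  0.01  ]
tipL [ 0.4681 -0.473   0.01  ]
hU [ 0.505  -0.2714  0.013 ]
hL [ 0.4838 -0.2704  0.013 ]
hU2 [ 0.5012 -0.379   0.013 ]
hL2 [ 0.48   -0.3778  0.013 ]
headU [ 0.5222 -0.4497  0.01  ]
headL [ 0.4538 -0.4454  0.01  ]
s hend [ 0.4928 -0.2486  0.01  ]
s tipfar [ 0.4622 -0.4718  0.01  ]
s tipnear [ 0.504  -0.4717  0.01  ]
138 [0.5033 0.0638]
0 39.2; 10 40.2; 20 39.9; 30 39.4; 40 38.6; 50 38.5; 60 38.4; 70 37.8; 80 36.3; 90 33.9; 100 33.3; 110 35.9; 120 37.4; 130 37.8; 140 38.2; 150 38.1; 160 37.6; 170 38.9; 
138 [ 0.5144 -0.1041]
0 36.7; 10 36.3; 20 34.9; 30 32.8; 40 33.5; 50 36.6; 60 38.9; 70 40.8; 80 41.6; 90 41.7; 100 42.6; 110 42.1; 120 41.4; 130 40.4; 140 40.1; 150 39.6; 160 38.7; 170 38.0;
```

View pics/c3.png

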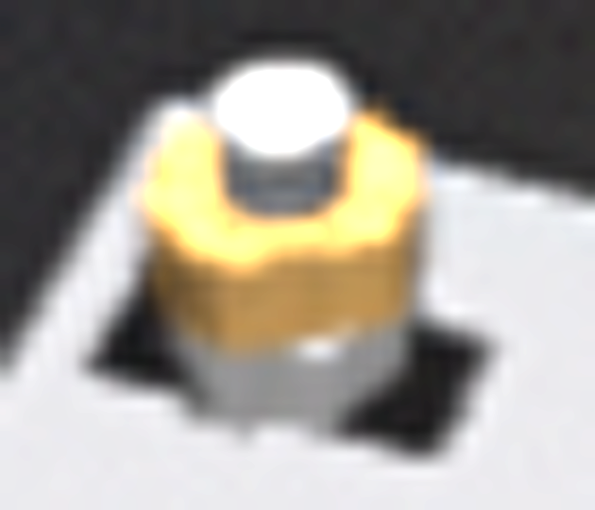

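The enlarged view shows the hex nut under the brass nut with bottom corners near (195,408) and (340,428). The lock axis is at about (0.515, -0.1045), the neighbour at (0.504, 0.065), and the spanner handle points along 87.6°. Next I move over the spanner.

>>> apply_moves --targets '[{"travel": [0, 0, -5], "roll": 8.3, "jaw": 45}, {"travel": [0, 0, -5], "roll": 8.3, "jaw": 45}, {"travel": [0, 0, -5], "roll": 8.3, "jaw": 45}, {"travel": [0, 0, -5], "roll": 8.3, "jaw": 45}, {"travel": [0, 0, -5], "roll": 8.3, "jaw": 45}, {"travel": [0, 0, -5], "roll": 8.3, "jaw": 45}, {"travel": [0, 0, 0], "roll": 8.3, "jaw": 45}, {"travel": [0, 0, 0], "roll": 8.3, "jaw": 45}]'

```text
clock: 0.9
tool_pos: [0.2952, 0.6068, 0.2782]
orientation: [180.0, -0.0, -92.7]
force: [-0.3, 0.4, -0.8]
opening: 0.045
gripper_force: 0.0
```

>>> apply_moves --targets '[{"travel": [45, -17, 0], "roll": 0, "jaw": 45}, {"travel": [45, -17, 0], "roll": 0, "jaw": 45}, {"travel": [45, -17, 0], "roll": 0, "jaw": 45}, {"travel": [45, -17, 0], "roll": 0, "jaw": 45}, {"travel": [45, -17, 0], "roll": 0, "jaw": 45}, {"travel": [45, -17, 0], "roll": 0, "jaw": 45}, {"travel": [45, -17, 0], "roll": 0, "jaw": 45}, {"travel": [45, -17, 0], "roll": 0, "jaw": 45}, {"travel": [45, -17, 0], "roll": 0, "jaw": 45}, {"travel": [45, -17, 0], "roll": 0, "jaw": 45}]'

```text
clock: 1.9
tool_pos: [0.4467, 0.1484, 0.2786]
orientation: [-180.0, 0.0, -92.3]
force: [0.6, 0.1, -0.3]
opening: 0.0446
gripper_force: 0.0
```

>>> apply_moves --targets '[{"travel": [49, -16, 0], "roll": 0, "jaw": 45}, {"travel": [48, -5, 0], "roll": 0, "jaw": 45}, {"travel": [48, -5, 0], "roll": 0, "jaw": 45}, {"travel": [48, -5, 0], "roll": 0, "jaw": 45}, {"travel": [48, -5, 0], "roll": 0, "jaw": 45}, {"travel": [48, -5, 0], "roll": 0, "jaw": 45}, {"travel": [48, -5, 0], "roll": 0, "jaw": 45}, {"travel": [48, -5, 0], "roll": 0, "jaw": 45}, {"travel": [48, -5, 0], "roll": 0, "jaw": 45}, {"travel": [48, -5, 0], "roll": 0, "jaw": 45}]'

```text
clock: 2.9
tool_pos: [0.4872, -0.3332, 0.2783]
orientation: [180.0, 0.0, -92.4]
force: [1.3, 1.2, 0.0]
opening: 0.0452
gripper_force: 0.0
```

>>> apply_moves --targets '[{"travel": [26, -2, 0], "roll": 0, "jaw": 45}, {"travel": [26, -2, 20], "roll": 0, "jaw": 45}, {"travel": [0, 0, 45], "roll": 0, "jaw": 45}, {"travel": [0, 0, 45], "roll": 0, "jaw": 45}, {"travel": [0, 0, 45], "roll": 0, "jaw": 45}, {"travel": [0, 0, 45], "roll": 0, "jaw": 45}, {"travel": [0, 0, 30], "roll": 0, "jaw": 45}, {"travel": [0, 0, 14], "roll": 0, "jaw": 45}, {"travel": [0, 0, 6], "roll": 0, "jaw": 45}, {"travel": [0, 0, 0], "roll": 0, "jaw": 45}]'

```text
clock: 3.9
tool_pos: [0.4898, -0.3835, 0.0287]
orientation: [180.0, -0.0, -92.3]
force: [-0.4, 0.1, 0.3]
opening: 0.045
gripper_force: 0.0
```

```bash
python3 - <<'E'
from h import *
o=ctrl.get_obs();print(o["tool_pos"],o["orientation"],o["force"])
c=ctrl.calibration("scene");E=c["extrinsics"]
ax=np.array([.5142,-.1029])  # scene-camera estimate
for a in(102,105,108,111,114):
    r=[]
    for k in(0,-60,-120,180):
        t=np.radians(a+k);p=np.r_[ax+.0173*np.array([np.cos(t),np.sin(t)]),.0165]
        q=c["K"]@(E[:3,:3].T@(p-E[:3,3]));q=q[:2]/q[2]
        r.append(np.round((q-[265,205]+.5)*17-.5))
    print(a,*r)
cv2.imwrite("pics/t1.png",ctrl.snapshot("scene")[:,:,::-1][130:280,100:300].repeat(4,0).repeat(4,1))
E
```

```text
[ 0.48981226 -0.38350612  0.02874109] [ 1.79995726e+02 -9.07544973e-03 -9.23316058e+01] [-0.40574261  0.09006449  0.31254207]
102 [403. 371.] [324. 432.] [210. 416.] [175. 340.]
105 [404. 367.] [330. 430.] [214. 418.] [174. 344.]
108 [405. 363.] [336. 429.] [219. 421.] [173. 348.]
111 [406. 359.] [341. 427.] [224. 423.] [173. 352.]
114 [406. 355.] [347. 425.] [229. 426.] [172. 356.]
```

View pics/t1.png

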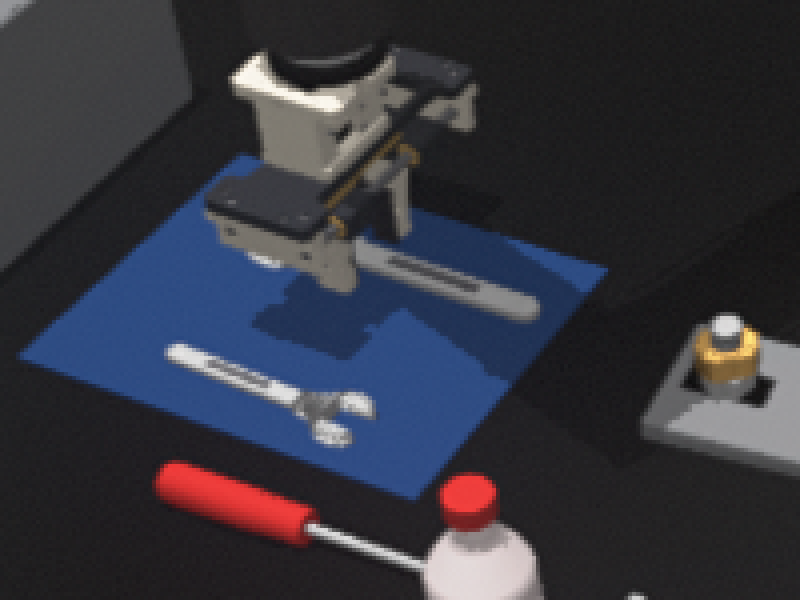

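The fingers straddle the handle, and the hex corners fit a handle angle of about 108°. Next I close the gripper and lift.

>>> apply_moves --targets '[{"travel": [0, 0, 1], "roll": 0, "jaw": 10}, {"travel": [0, 0, 0], "roll": 0, "jaw": 10}, {"travel": [0, 0, 0], "roll": 0, "jaw": 10}, {"travel": [0, 0, 0], "roll": 0, "jaw": 10}, {"travel": [0, 0, 0], "roll": 0, "jaw": 10}, {"travel": [0, 0, 0], "roll": 0, "jaw": 10}]'

```text
clock: 4.55
tool_pos: [0.4889, -0.3834, 0.0282]
orientation: [180.0, 0.0, -92.3]
force: [-4.3, 2.1, 6.1]
opening: 0.0194
gripper_force: 30.0
```

>>> apply_moves --targets '[{"travel": [0, 0, -5], "roll": 0, "jaw": 10}, {"travel": [0, 0, -15], "roll": 0, "jaw": 10}, {"travel": [0, 0, -30], "roll": 0, "jaw": 10}, {"travel": [0, 0, -30], "roll": 0, "jaw": 10}, {"travel": [0, 0, -20], "roll": 0, "jaw": 10}, {"travel": [0, 0, 0], "roll": 0, "jaw": 10}]'

```text
clock: 5.15
tool_pos: [0.4912, -0.384, 0.1307]
orientation: [-179.7, -0.1, -92.3]
force: [0.3, -0.1, -4.8]
opening: 0.0193
gripper_force: 30.0
```

```bash
python3 - <<'E'
from h import *
o=ctrl.get_obs();print(o["clock"],o["tool_pos"],o["orientation"],o["force"],o["moment"],o["gripper_force"],o["opening"])
t=ctrl.snapshot("top")[:,:,::-1];s=ctrl.snapshot("scene")[:,:,::-1]
f=lambda i,k:cv2.resize(i,None,fx=k,fy=k,interpolation=cv2.INTER_CUBIC)
cv2.imwrite("pics/t2.png",np.vstack([f(t[220:295,390:520],6)[:300],f(s[130:190,150:280],6)[:300]]))
cv2.imwrite("pics/t2top.png",t)
E
```

```text
5.15 [ 0.49116827 -0.38404172  0.1306565 ] [-1.79704612e+02 -1.16008566e-01 -9.23229620e+01] [ 0.30993778 -0.09686255 -4.84092839] [-0.07518226 -0.26096672 -0.00518881] 29.99517112970352 0.0193446043627878
```

View pics/t2.png

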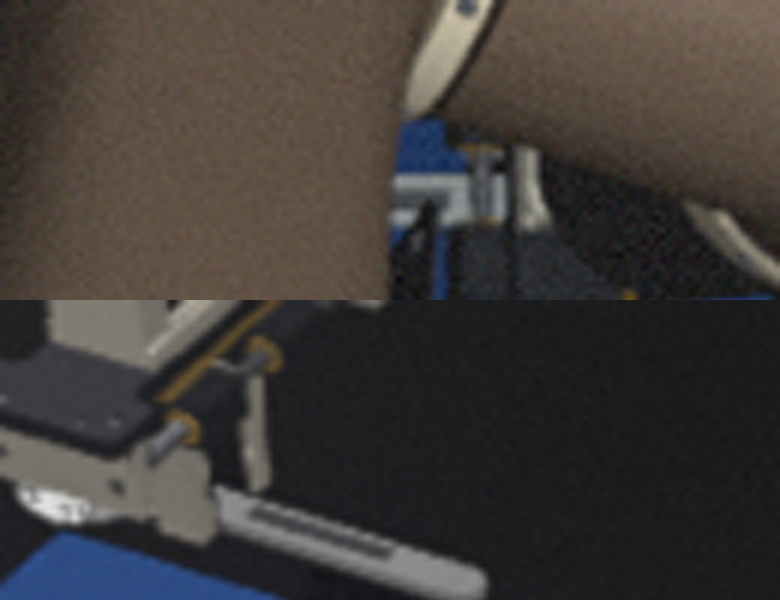

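The spanner is lifted and held level: the scene crop shows the handle end at (487,582) and the jaw at (70,500). Now I carry it over to beside the nut.

>>> apply_moves --targets '[{"travel": [-29, 3, 0], "roll": 0, "jaw": 10}, {"travel": [-44, 3, 0], "roll": 0, "jaw": 10}, {"travel": [-44, 3, 0], "roll": 0, "jaw": 10}, {"travel": [-44, 3, 0], "roll": 0, "jaw": 10}, {"travel": [-44, 3, 0], "roll": 0, "jaw": 10}, {"travel": [-44, 3, 0], "roll": 0, "jaw": 10}, {"travel": [-44, 3, 0], "roll": 0, "jaw": 10}, {"travel": [-44, 3, 0], "roll": 0, "jaw": 10}, {"travel": [-35, 2, 0], "roll": 0, "jaw": 10}, {"travel": [-20, 2, 0], "roll": 0, "jaw": 10}]'

```text
clock: 6.25
tool_pos: [0.4765, 0.0116, 0.1261]
orientation: [179.9, -0.0, -92.3]
force: [0.4, 0.4, -3.8]
opening: 0.0192
gripper_force: 30.0
```

>>> apply_moves --targets '[{"travel": [0, 0, 0], "roll": -5, "jaw": 10}, {"travel": [0, 0, 0], "roll": -5, "jaw": 10}, {"travel": [0, 0, 0], "roll": -5, "jaw": 10}, {"travel": [0, 0, 0], "roll": -5.3, "jaw": 10}, {"travel": [0, 0, 0], "roll": 0, "jaw": 10}, {"travel": [0, 0, 0], "roll": 0, "jaw": 10}]'

```text
clock: 6.85
tool_pos: [0.4768, 0.0092, 0.1265]
orientation: [179.9, 0.0, -72.2]
force: [-0.3, -0.1, -3.9]
opening: 0.0191
gripper_force: 30.0
```

```bash
python3 - <<'E'
from h import *
np.set_printoptions(precision=4,suppress=True)
print(world("scene", pix((487,282),6,(150,130)), .111))
for i in range(3):
    t=ctrl.snapshot("top")[:,:,::-1]
    o=ctrl.get_obs();print(o["clock"],o["tool_pos"],o["orientation"],o["force"],o["moment"])
f=lambda i,k:cv2.resize(i,None,fx=k,fy=k,interpolation=cv2.INTER_CUBIC)
s=ctrl.snapshot("scene")[:,:,::-1]
cv2.imwrite("pics/t3.png",np.vstack([f(t[215:275,260:375],5),f(s[180:240,255:370],5)]))
E
```

```text
[ 0.4931 -0.2496  0.111 ]
6.9 [0.477  0.0093 0.1267] [179.9074   0.0006 -72.1991] [-0.0851 -0.6943 -3.5734] [ 0.04   -0.042  -0.0058]
6.95 [0.4771 0.0093 0.1269] [179.9283   0.001  -72.1736] [-0.5612 -0.3813 -4.3369] [-0.0332 -0.0602 -0.0071]
7.0 [0.4773 0.0094 0.1271] [179.9554  -0.0005 -72.1424] [ 0.2414 -1.0617 -4.5601] [ 0.0281 -0.0914 -0.0017]
```

View pics/t3.png

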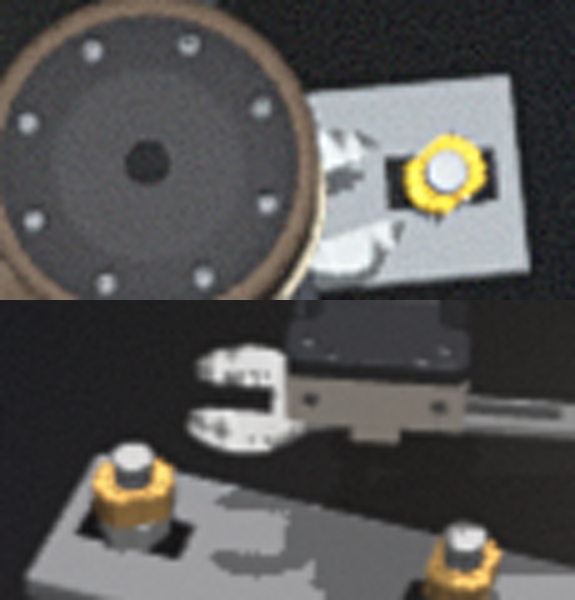

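The jaw is raised and faces the nut, with prong tips at (378,145) and (403,228) in the upper crop. I'll check those against the expected position.

```bash
python3 - <<'E'
from h import *
for p in((378,143),(403,226)): print(world("top",pix(p,5,(260,215)),.1085))
for p in((193,67),(187,118)): print(world("scene",pix(p,5,(255,180)),.1085))
E
```

```text
[ 0.5257932  -0.07131844  0.1085    ]
[ 0.48697722 -0.08163669  0.1085    ]
[ 0.48683926 -0.08215049  0.1085    ]
[ 0.52267527 -0.0695367   0.1085    ]
```

>>> apply_moves --targets '[{"travel": [0, 0, 15], "roll": 0, "jaw": 10}, {"travel": [0, 0, 25], "roll": 0, "jaw": 10}, {"travel": [0, 0, 25], "roll": 0, "jaw": 10}, {"travel": [0, 0, 13], "roll": 0, "jaw": 10}, {"travel": [0, 0, 5], "roll": 0, "jaw": 10}, {"travel": [0, 0, 2], "roll": 0, "jaw": 10}, {"travel": [0, 0, 0], "roll": 0, "jaw": 10}, {"travel": [0, 0, 0], "roll": 0, "jaw": 10}]'

```text
clock: 7.85
tool_pos: [0.4781, 0.0097, 0.0433]
orientation: [-179.9, 0.0, -72.0]
force: [0.7, -0.0, -3.4]
opening: 0.0194
gripper_force: 30.0
```

>>> apply_moves --targets '[{"travel": [5, 0, 0], "roll": 0, "jaw": 10}, {"travel": [8, 0, 0], "roll": 0, "jaw": 10}, {"travel": [8, 0, 0], "roll": 0, "jaw": 10}, {"travel": [5, 0, 0], "roll": 0, "jaw": 10}, {"travel": [4, 0, 0], "roll": 0, "jaw": 10}, {"travel": [0, 0, 0], "roll": 0, "jaw": 10}]'

```text
clock: 8.45
tool_pos: [0.4868, -0.0198, 0.0425]
orientation: [180.0, -0.0, -72.1]
force: [-0.6, -0.6, -4.4]
opening: 0.0193
gripper_force: 30.0
```

>>> apply_moves --targets '[{"travel": [4, 0, 0.5], "roll": 0, "jaw": 10}, {"travel": [4, 0, 0.5], "roll": 0, "jaw": 10}, {"travel": [3, 0, 0.5], "roll": 0, "jaw": 10}, {"travel": [2, 0, 0], "roll": 0, "jaw": 10}, {"travel": [2, 0, 0], "roll": 0, "jaw": 10}, {"travel": [0, 0, 0], "roll": 0, "jaw": 10}]'

```text
clock: 9.05
tool_pos: [0.4912, -0.0337, 0.041]
orientation: [180.0, -0.0, -72.1]
force: [-0.4, -1.7, -5.1]
opening: 0.0197
gripper_force: 30.0
```

>>> apply_moves --targets '[{"travel": [1, 0, 0], "roll": 0, "jaw": 10}, {"travel": [1, 0, 0], "roll": 0, "jaw": 10}, {"travel": [0, 0, 0], "roll": 0, "jaw": 10}]'

```text
clock: 9.35
tool_pos: [0.4919, -0.0353, 0.041]
orientation: [180.0, 0.0, -72.0]
force: [-2.5, -0.2, -3.6]
opening: 0.0193
gripper_force: 30.0
```

>>> apply_moves --targets '[{"travel": [1, 0, 0], "roll": 0, "jaw": 10}, {"travel": [1, 0, 0], "roll": 0, "jaw": 10}, {"travel": [0, 0, 0], "roll": 0, "jaw": 10}]'

```text
clock: 9.65
tool_pos: [0.4926, -0.0372, 0.041]
orientation: [180.0, 0.0, -72.1]
force: [-1.6, 1.0, -4.0]
opening: 0.0195
gripper_force: 30.0
```

>>> apply_moves --targets '[{"travel": [1, 0, 0], "roll": 0, "jaw": 10}, {"travel": [1, 0, 0], "roll": 0, "jaw": 10}, {"travel": [0, 0, 0], "roll": 0, "jaw": 10}]'

```text
clock: 9.95
tool_pos: [0.4932, -0.0392, 0.041]
orientation: [180.0, -0.0, -72.1]
force: [-2.7, -0.8, -3.0]
opening: 0.0196
gripper_force: 30.0
```

>>> apply_moves --targets '[{"travel": [1, 0, 0], "roll": 0, "jaw": 10}, {"travel": [1, 0, 0], "roll": 0, "jaw": 10}, {"travel": [0, 0, 0], "roll": 0, "jaw": 10}]'

```text
clock: 10.25
tool_pos: [0.4936, -0.0402, 0.041]
orientation: [-180.0, 0.1, -72.1]
force: [-6.0, 8.3, -2.7]
opening: 0.0196
gripper_force: 30.1
```

```bash
python3 - <<'E'
from h import *
np.set_printoptions(precision=4,suppress=True)
o=ctrl.get_obs();print(o["clock"],o["tool_pos"],o["force"],o["moment"])
f=lambda i,k:cv2.resize(i,None,fx=k,fy=k,interpolation=cv2.INTER_CUBIC)
t=ctrl.snapshot("top")[:,:,::-1];s=ctrl.snapshot("scene")[:,:,::-1]
cv2.imwrite("pics/t4.png",np.vstack([f(t[225:275,280:370],6),f(s[205:250,255:345],6)]))
E
```

```text
10.25 [ 0.4936 -0.0402  0.041 ] [-5.9682  8.3418 -2.7488] [ 3.2289  2.0627 -0.13  ]
```

View pics/t4.png

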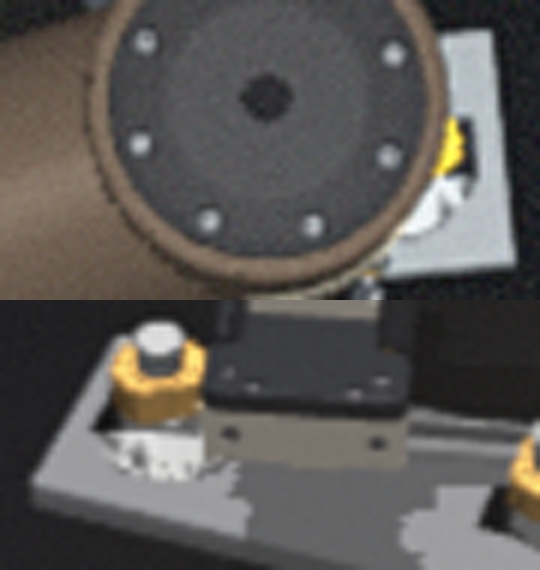

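The jaw is round the nut and home: about 10 N of push is felt, and white prongs show on both sides of it in the lower crop near (165,455). Next I lower it slightly, let go, and go over the brass nut.

>>> apply_moves --targets '[{"travel": [-0.5, 0, 1], "roll": 0, "jaw": 10}, {"travel": [0, 0, 0], "roll": 0, "jaw": 45}, {"travel": [0, 0, 0], "roll": 0, "jaw": 45}, {"travel": [0, 0, 0], "roll": 0, "jaw": 45}, {"travel": [0, 0, -10], "roll": 0, "jaw": 45}, {"travel": [0, 0, -30], "roll": 0, "jaw": 45}, {"travel": [0, 0, -35], "roll": 0, "jaw": 45}, {"travel": [0, 0, 0], "roll": -8, "jaw": 50}, {"travel": [0, 0, 0], "roll": -8, "jaw": 50}]'

```text
clock: 11.25
tool_pos: [0.4949, -0.0403, 0.1174]
orientation: [-179.8, -0.1, -55.7]
force: [-0.9, -1.2, 0.7]
opening: 0.0493
gripper_force: 0.0
```

```bash
python3 - <<'E'
from h import *
o=ctrl.get_obs();print(o["clock"],o["tool_pos"],o["orientation"],o["force"],o["moment"])
y=np.radians(o["orientation"][2]);d=np.array([.515,-.1045])-o["tool_pos"][:2]
print(d@[np.cos(y),np.sin(y)],d@[np.sin(y),-np.cos(y)],o["tool_pos"][2]-.0565)
s=ctrl.snapshot("scene")[:,:,::-1];t=ctrl.snapshot("top")[:,:,::-1]
cv2.imwrite("pics/t5.png",np.vstack([cv2.resize(i,None,fx=5,fy=5,interpolation=cv2.INTER_CUBIC) for i in(t[220:280,230:370],s[200:260,250:390])]))
E
```

```text
11.25 [ 0.49492023 -0.04027469  0.11737285] [-1.79775625e+02 -8.24749854e-02 -5.57187016e+01] [-0.87172965 -1.24444229  0.66651665] [-0.0119935   0.01296275  0.02407938]
0.06437828329810175 0.019583760568807937 0.060872848462572425
```

View pics/t5.png

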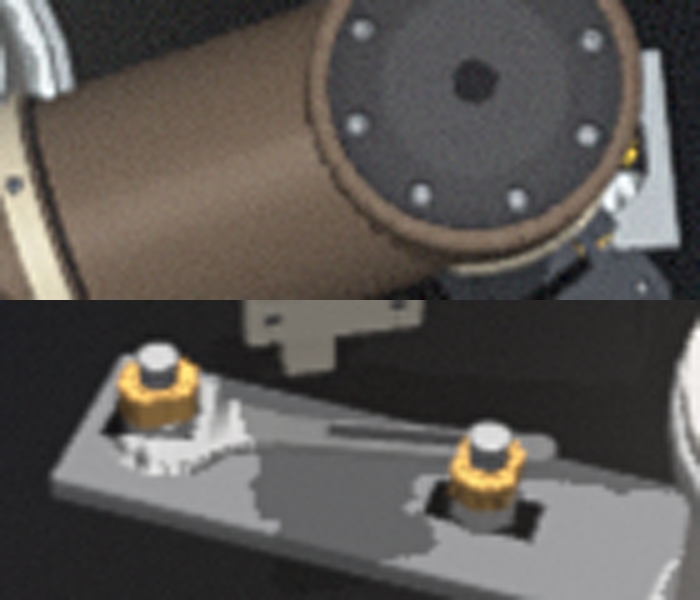

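The spanner lies on the plate with its jaw round the nut. Its handle passes behind the neighbouring stud on the robot's side, with its end at (550,447). I go over the brass nut next.

>>> apply_moves --targets '[{"travel": [22, 7, 0], "roll": 0, "jaw": 50}, {"travel": [22, 7, 0], "roll": 0, "jaw": 50}, {"travel": [20, 5.5, 0], "roll": 0, "jaw": 50}, {"travel": [0, 0, 0], "roll": 0, "jaw": 50}, {"travel": [0, 0, 25], "roll": 0, "jaw": 50}, {"travel": [0, 0, 20], "roll": 0, "jaw": 50}, {"travel": [0, 0, 10], "roll": 0, "jaw": 50}, {"travel": [0, 0, 4], "roll": 0, "jaw": 50}, {"travel": [0, 0, 0], "roll": 0, "jaw": 50}, {"travel": [0, 0, 0], "roll": 0, "jaw": 50}]'

```text
clock: 12.35
tool_pos: [0.5139, -0.1043, 0.0568]
orientation: [-180.0, -0.0, -56.1]
force: [0.3, 0.1, 1.0]
opening: 0.05
gripper_force: 0.0
```

```bash
python3 - <<'E'
from h import *
o=ctrl.get_obs();print(o["clock"],o["tool_pos"],o["orientation"],o["force"],o["moment"])
E
```

```text
12.35 [ 0.51389471 -0.10429297  0.05680593] [-1.79950565e+02 -3.56250484e-02 -5.60541275e+01] [0.32179558 0.07338197 1.04852918] [ 0.04556757 -0.05428006 -0.01483441]
```

>>> apply_moves --targets '[{"travel": [0.5, 0, 0], "roll": 0, "jaw": 15}, {"travel": [0, 0, 0], "roll": 0, "jaw": 15}, {"travel": [0, 0, 0], "roll": 0, "jaw": 15}, {"travel": [0, 0, 0], "roll": 0, "jaw": 15}, {"travel": [0, 0, 0], "roll": 0, "jaw": 15}, {"travel": [0, 0, 0], "roll": 0, "jaw": 15}]'

```text
clock: 12.95
tool_pos: [0.5137, -0.105, 0.0565]
orientation: [-180.0, -0.0, -56.0]
force: [-1.8, -0.5, 5.7]
opening: 0.0307
gripper_force: 29.4
```

```bash
cat > o.py <<'E'
from h import *
np.set_printoptions(precision=3,suppress=True)
o=ctrl.get_obs();print(o["clock"],o["tool_pos"],o["orientation"],"F",o["force"],"M",o["moment"],o["opening"],o["gripper_force"],"j6",o["joint_pos"][5],"tau6",o["tau"][5])
E
python3 o.py
```

```text
12.95 [ 0.514 -0.105  0.056] [-179.995   -0.019  -56.017] F [-1.794 -0.542  5.672] M [-0.045  0.689  0.284] 0.030689886426350708 29.38551866216585 j6 24.042881043151027 tau6 -0.27424290776252747
```

>>> apply_moves --targets '[{"travel": [0, 0, 0], "roll": 2, "jaw": 15}, {"travel": [0, 0, 0], "roll": 2, "jaw": 15}, {"travel": [0, 0, 0], "roll": 2, "jaw": 15}, {"travel": [0, 0, 0], "roll": 2, "jaw": 15}, {"travel": [0, 0, 0], "roll": 0, "jaw": 15}]'

```text
clock: 13.45
tool_pos: [0.5136, -0.105, 0.0565]
orientation: [180.0, -0.0, -64.1]
force: [-1.6, -1.5, 5.4]
opening: 0.0304
gripper_force: 29.2
```

```bash
python3 o.py
```

```text
13.45 [ 0.514 -0.105  0.056] [179.995  -0.016 -64.091] F [-1.599 -1.487  5.419] M [-0.221  0.803  0.205] 0.030390778872709953 29.19572709593922 j6 15.971040800801886 tau6 -0.6503170542418957
```

>>> apply_moves --targets '[{"travel": [0, 0, 0], "roll": 2, "jaw": 15}, {"travel": [0, 0, 0], "roll": 2, "jaw": 15}, {"travel": [0, 0, 0], "roll": 2, "jaw": 15}, {"travel": [0, 0, 0], "roll": 2, "jaw": 15}, {"travel": [0, 0, 0], "roll": 0, "jaw": 15}]'

```text
clock: 13.95
tool_pos: [0.5134, -0.1051, 0.0564]
orientation: [180.0, -0.0, -72.1]
force: [-2.9, -1.0, 6.6]
opening: 0.0308
gripper_force: 29.2
```

```bash
python3 o.py
```

```text
13.95 [ 0.513 -0.105  0.056] [179.984  -0.016 -72.091] F [-2.868 -1.028  6.572] M [-0.291  0.88   0.196] 0.03076494052672681 29.19680106919259 j6 7.971915075766416 tau6 -0.6505778431892395
```

>>> apply_moves --targets '[{"travel": [0, 0, 0], "roll": 2, "jaw": 15}, {"travel": [0, 0, 0], "roll": 2, "jaw": 15}, {"travel": [0, 0, 0], "roll": 2, "jaw": 15}, {"travel": [0, 0, 0], "roll": 2, "jaw": 15}, {"travel": [0, 0, 0], "roll": 0, "jaw": 15}]'

```text
clock: 14.45
tool_pos: [0.5133, -0.1051, 0.0564]
orientation: [180.0, -0.0, -80.1]
force: [-1.9, -0.6, 7.5]
opening: 0.0305
gripper_force: 29.3
```

```bash
python3 o.py
```

```text
14.45 [ 0.513 -0.105  0.056] [179.972  -0.019 -80.089] F [-1.947 -0.601  7.546] M [-0.282  0.927  0.23 ] 0.030458072759497558 29.296549775172025 j6 -0.023219048657859936 tau6 -0.6940699741244316
```

>>> apply_moves --targets '[{"travel": [0, 0, 0], "roll": 2, "jaw": 15}, {"travel": [0, 0, 0], "roll": 2, "jaw": 15}, {"travel": [0, 0, 0], "roll": 2, "jaw": 15}, {"travel": [0, 0, 0], "roll": 0, "jaw": 15}]'

```text
clock: 14.85
tool_pos: [0.5132, -0.1051, 0.0565]
orientation: [180.0, -0.0, -86.1]
force: [-3.1, -1.8, 7.3]
opening: 0.031
gripper_force: 30.0
```

```bash
python3 o.py
```

```text
14.85 [ 0.513 -0.105  0.056] [179.96   -0.029 -86.059] F [-3.063 -1.766  7.33 ] M [-0.252  1.143  0.434] 0.030980001800091115 29.966743094846606 j6 -6.0080810255709265 tau6 -0.9401031956076622
```

>>> apply_moves --targets '[{"travel": [0, 0, 0], "roll": 1.5, "jaw": 15}, {"travel": [0, 0, 0], "roll": 1.5, "jaw": 15}, {"travel": [0, 0, 0], "roll": 0, "jaw": 15}]'

```text
clock: 15.15
tool_pos: [0.5132, -0.1051, 0.0564]
orientation: [180.0, -0.0, -89.0]
force: [-3.5, 0.0, 7.7]
opening: 0.031
gripper_force: 30.3
```

```bash
python3 o.py
```

```text
15.15 [ 0.513 -0.105  0.056] [179.952  -0.034 -89.033] F [-3.52   0.043  7.703] M [-0.248  1.282  0.591] 0.030951388640791423 30.252804667688906 j6 -8.986064277244129 tau6 -0.916427168995142
```

>>> apply_moves --targets '[{"travel": [0, 0, 0], "roll": 1.5, "jaw": 15}, {"travel": [0, 0, 0], "roll": 1.5, "jaw": 15}, {"travel": [0, 0, 0], "roll": 0, "jaw": 15}]'

```text
clock: 15.45
tool_pos: [0.5132, -0.1051, 0.0564]
orientation: [180.0, -0.0, -92.0]
force: [-3.4, -1.0, 7.4]
opening: 0.0307
gripper_force: 30.2
```

```bash
python3 o.py
```

```text
15.45 [ 0.513 -0.105  0.056] [179.954  -0.036 -92.035] F [-3.41  -1.002  7.43 ] M [-0.175  1.332  0.567] 0.030665018456596204 30.201854556798935 j6 -11.984938482919235 tau6 -0.8996439725160599
```

>>> apply_moves --targets '[{"travel": [0, 0, 0], "roll": 1.5, "jaw": 15}, {"travel": [0, 0, 0], "roll": 1.5, "jaw": 15}, {"travel": [0, 0, 0], "roll": 0, "jaw": 15}]'

```text
clock: 15.75
tool_pos: [0.5131, -0.1051, 0.0564]
orientation: [179.9, -0.0, -95.0]
force: [-2.9, -0.6, 7.3]
opening: 0.031
gripper_force: 30.5
```

```bash
python3 o.py
```

```text
15.75 [ 0.513 -0.105  0.056] [179.95   -0.039 -95.03 ] F [-2.883 -0.614  7.294] M [-0.164  1.343  0.623] 0.03100691048131034 30.46388118993491 j6 -14.982166902817731 tau6 -0.9818365797400475
```

>>> apply_moves --targets '[{"travel": [0, 0, 0], "roll": 1.5, "jaw": 15}, {"travel": [0, 0, 0], "roll": 1.5, "jaw": 15}, {"travel": [0, 0, 0], "roll": 0, "jaw": 15}]'

```text
clock: 16.05
tool_pos: [0.513, -0.1051, 0.0564]
orientation: [179.9, -0.0, -98.0]
force: [-2.9, -0.7, 9.2]
opening: 0.0305
gripper_force: 30.8
```

```bash
python3 o.py
```

```text
16.05 [ 0.513 -0.105  0.056] [179.943  -0.046 -98.02 ] F [-2.868 -0.739  9.24 ] M [-0.101  1.43   0.715] 0.030486845648481965 30.781742753461003 j6 -17.97463779877946 tau6 -1.0740382969379425
```

>>> apply_moves --targets '[{"travel": [0, 0, 0], "roll": 1.5, "jaw": 15}, {"travel": [0, 0, 0], "roll": 1.5, "jaw": 15}, {"travel": [0, 0, 0], "roll": 0, "jaw": 15}]'

```text
clock: 16.35
tool_pos: [0.513, -0.1051, 0.0564]
orientation: [179.9, -0.1, -101.0]
force: [-3.7, -1.3, 7.4]
opening: 0.0308
gripper_force: 30.9
```

```bash
python3 o.py
```

```text
16.35 [ 0.513 -0.105  0.056] [ 179.942   -0.052 -101.01 ] F [-3.69  -1.321  7.366] M [-0.031  1.493  0.807] 0.0307582759131989 30.87498138193041 j6 -20.970104474272347 tau6 -1.0978566482663155
```

>>> apply_moves --targets '[{"travel": [0, 0, 0], "roll": 1, "jaw": 15}, {"travel": [0, 0, 0], "roll": 1, "jaw": 15}, {"travel": [0, 0, 0], "roll": 0, "jaw": 15}]'

```text
clock: 16.65
tool_pos: [0.513, -0.1051, 0.0564]
orientation: [179.9, -0.1, -103.0]
force: [-4.2, -0.1, 9.0]
opening: 0.0309
gripper_force: 31.0
```

```bash
python3 o.py
```

```text
16.65 [ 0.513 -0.105  0.056] [ 179.941   -0.054 -102.994] F [-4.225 -0.079  9.049] M [0.006 1.479 0.796] 0.030883095525546446 30.954641411080956 j6 -22.954016220297582 tau6 -1.0076076909899712
```

>>> apply_moves --targets '[{"travel": [0, 0, 0], "roll": 1, "jaw": 15}, {"travel": [0, 0, 0], "roll": 1, "jaw": 15}, {"travel": [0, 0, 0], "roll": 0, "jaw": 15}]'

```text
clock: 16.95
tool_pos: [0.5129, -0.1051, 0.0564]
orientation: [179.9, -0.1, -105.0]
force: [-3.1, -1.5, 8.0]
opening: 0.0311
gripper_force: 31.2
```

```bash
cat > m.py <<'E'
from h import *
M=[]
for i in range(5):
    t=ctrl.snapshot("scene");o=ctrl.get_obs();M.append(np.r_[o["moment"],o["tau"][5],o["opening"]*1e3,o["gripper_force"]])
print(o["clock"],o["orientation"][2],np.mean(M,0).round(3),np.std(M,0).round(3))
f=lambda i,k:cv2.resize(i,None,fx=k,fy=k,interpolation=cv2.INTER_CUBIC)
cv2.imwrite("pics/m.png",f(t[195:270,255:395][:,:,::-1],5))
E
python3 m.py
```

```text
17.2 -104.9616111676464 [ 0.048  1.606  0.832 -0.851 30.841 31.129] [0.012 0.018 0.028 0.031 0.203 0.004]
```

View pics/m.png

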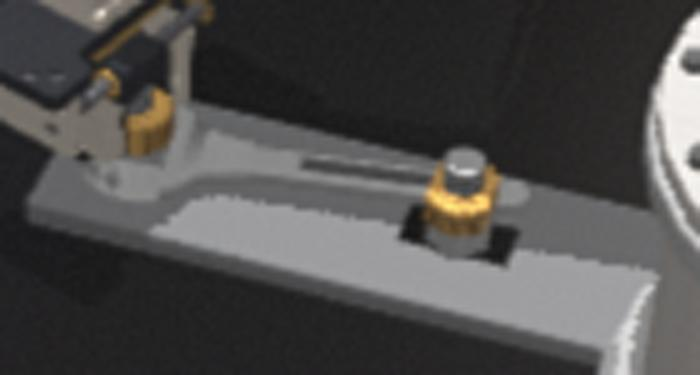

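The view shows the spanner's handle swung up against the neighbouring hex nut near (425,190), and the brass nut is gripped. I keep tightening towards 1 N m.

>>> apply_moves --targets '[{"travel": [0, 0, 0], "roll": 1.5, "jaw": 15}, {"travel": [0, 0, 0], "roll": 1.5, "jaw": 15}, {"travel": [0, 0, 0], "roll": 0, "jaw": 15}]'

```text
clock: 17.5
tool_pos: [0.5129, -0.1051, 0.0564]
orientation: [179.9, -0.1, -108.0]
force: [-4.1, -0.7, 9.0]
opening: 0.0311
gripper_force: 31.5
```

```bash
python3 m.py
```

```text
17.75 -107.95136469308937 [ 0.155  1.654  0.876 -0.929 30.982 31.392] [0.026 0.034 0.011 0.046 0.247 0.006]
```

>>> apply_moves --targets '[{"travel": [0, 0, 0], "roll": 1.5, "jaw": 15}, {"travel": [0, 0, 0], "roll": 1.5, "jaw": 15}, {"travel": [0, 0, 0], "roll": 0, "jaw": 15}]'

```text
clock: 18.05
tool_pos: [0.5128, -0.1051, 0.0564]
orientation: [179.9, -0.1, -111.0]
force: [-4.0, -0.2, 8.5]
opening: 0.0309
gripper_force: 31.9
```

```bash
python3 m.py
```

```text
18.3 -110.93764742432823 [ 0.222  1.725  0.981 -1.029 30.964 31.796] [0.024 0.029 0.032 0.046 0.139 0.007]
```

>>> apply_moves --targets '[{"travel": [0, 0, 0], "roll": 1.5, "jaw": 15}, {"travel": [0, 0, 0], "roll": 1, "jaw": 15}, {"travel": [0, 0, 0], "roll": 0, "jaw": 15}]'

```text
clock: 18.6
tool_pos: [0.5128, -0.1051, 0.0564]
orientation: [179.9, -0.1, -113.5]
force: [-4.4, 0.4, 9.2]
opening: 0.0308
gripper_force: 32.3
```

```bash
python3 m.py
```

```text
18.85 -113.42990255289035 [ 0.313  1.799  1.073 -1.122 30.904 32.23 ] [0.037 0.028 0.028 0.031 0.18  0.005]
```

Torque is at 1.07 N m, so I let go and lift.

>>> apply_moves --targets '[{"travel": [0, 0, 0], "roll": 0, "jaw": 50}, {"travel": [0, 0, 0], "roll": 0, "jaw": 50}, {"travel": [0, 0, 0], "roll": 0, "jaw": 50}, {"travel": [0, 0, -15], "roll": 0, "jaw": 50}, {"travel": [0, 0, -35], "roll": -7, "jaw": 50}, {"travel": [0, 0, -40], "roll": -7, "jaw": 50}, {"travel": [0, 0, -45], "roll": -7, "jaw": 50}, {"travel": [0, 0, -45], "roll": -7, "jaw": 50}, {"travel": [0, 0, 0], "roll": 0, "jaw": 50}]'

```text
clock: 19.75
tool_pos: [0.5171, -0.1049, 0.2429]
orientation: [-179.3, -0.1, -85.3]
force: [0.9, -0.1, -0.6]
opening: 0.0504
gripper_force: 0.0
```

```bash
python3 o.py; python3 - <<'E'
from h import *
t=ctrl.snapshot("scene")
cv2.imwrite("pics/s6.png",cv2.resize(t[195:260,255:370][:,:,::-1],None,fx=6.9,fy=6.9,interpolation=cv2.INTER_CUBIC))
E
```

```text
19.75 [ 0.517 -0.105  0.243] [-179.338   -0.05   -85.267] F [ 0.853 -0.084 -0.593] M [ 0.066 -0.087 -0.016] 0.050436716137475315 0.0 j6 -5.2432046988289684 tau6 1.5777751430869102
```

View pics/s6.png

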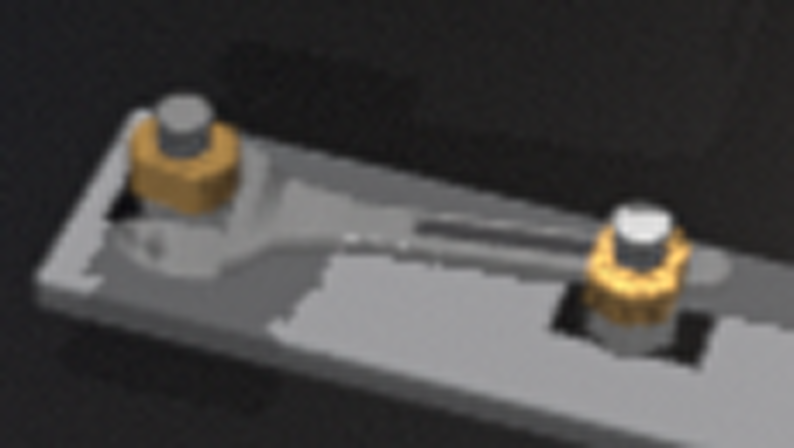

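The scene shows the spanner still on the nut, with its handle end at (728,265) and bearing on the neighbour. That makes 12 pictures viewed, over the limit of 10, so from here I use only numbers. I'll work out the handle line from this one.

```bash
python3 - <<'E'
from h import *
ax=np.array([.5142,-.1029])
for p,z in(((730,267),.021),((418,229),.025),((585,243),.025),((345,240),.017+.004)):
    w=world("scene",pix(p,6.9,(255,195)),z)[:2];d=w-ax
    print(w,np.linalg.norm(d),np.degrees(np.arctan2(d[1],d[0])))
E
```

```text
[0.46676204 0.0905384 ] 0.19917021603094676 103.77902886741627
[ 0.4968352 -0.0185744] 0.08609496556654371 101.63601052124382
[0.47975628 0.03946332] 0.14647076787931357 103.60091534684702
[ 0.50872545 -0.04215651] 0.060989685483875886 95.14991337227214
```

>>> apply_moves --targets '[{"travel": [0, 0, 0], "roll": -8.5, "jaw": 50}, {"travel": [-30, 0, 0], "roll": 0, "jaw": 50}, {"travel": [-38, 0, 30], "roll": 0, "jaw": 50}, {"travel": [0, 0, 45], "roll": 0, "jaw": 50}, {"travel": [0, 0, 45], "roll": 0, "jaw": 50}, {"travel": [0, 0, 30], "roll": 0, "jaw": 50}, {"travel": [0, 0, 0], "roll": 0, "jaw": 50}, {"travel": [0, 0, 0], "roll": 0, "jaw": 50}]'

```text
clock: 20.6
tool_pos: [0.4982, -0.0388, 0.0859]
orientation: [179.9, -0.0, -77.1]
force: [1.3, 0.4, 0.4]
opening: 0.0499
gripper_force: 0.0
```

```bash
python3 o.py
```

```text
20.6 [ 0.498 -0.039  0.086] [179.889  -0.025 -77.052] F [1.299 0.37  0.356] M [ 0.038 -0.151 -0.014] 0.049901845533891126 0.0 j6 -5.201792855103586 tau6 -0.012021286238450557
```

>>> apply_moves --targets '[{"travel": [0, -1.5, 20], "roll": 0, "jaw": 50}, {"travel": [0, 0, 15], "roll": 0, "jaw": 50}, {"travel": [0, 0, 8], "roll": 0, "jaw": 50}, {"travel": [0, 0, 2.5], "roll": 0, "jaw": 50}, {"travel": [0, 0, 0], "roll": 0, "jaw": 50}, {"travel": [0, 0, 0], "roll": 0, "jaw": 50}]'

```text
clock: 21.2
tool_pos: [0.5005, -0.0381, 0.0415]
orientation: [-179.9, 0.0, -77.0]
force: [-0.0, -0.8, -0.4]
opening: 0.0503
gripper_force: 0.0
```

>>> apply_moves --targets '[{"travel": [0, 0, 0], "roll": 0, "jaw": 10}, {"travel": [0, 0, 0], "roll": 0, "jaw": 10}, {"travel": [0, 0, 0], "roll": 0, "jaw": 10}, {"travel": [0, 0, 0], "roll": 0, "jaw": 10}, {"travel": [0, 0, 0], "roll": 0, "jaw": 10}, {"travel": [0, 0, 0], "roll": 0, "jaw": 10}]'

```text
clock: 21.8
tool_pos: [0.4983, -0.0387, 0.0404]
orientation: [179.8, -0.0, -77.1]
force: [-4.7, -0.5, 5.4]
opening: 0.0196
gripper_force: 30.0
```

```bash
python3 o.py
```

```text
21.8 [ 0.498 -0.039  0.04 ] [179.84   -0.002 -77.068] F [-4.744 -0.481  5.38 ] M [0.095 1.852 0.031] 0.01960402050176862 30.00148057937622 j6 -5.166013773191977 tau6 0.023164988961070776
```

>>> apply_moves --targets '[{"travel": [0, 0.5, -0.5], "roll": 0, "jaw": 10}, {"travel": [-2, 0, 0], "roll": 0, "jaw": 10}, {"travel": [-3, 0, 0], "roll": 0, "jaw": 10}, {"travel": [0, 0, 0], "roll": 0, "jaw": 10}]'

```text
clock: 22.2
tool_pos: [0.4975, -0.0355, 0.0407]
orientation: [179.9, -0.1, -77.0]
force: [2.4, -15.0, -3.6]
opening: 0.0198
gripper_force: 30.0
```

```bash
python3 o.py
```

```text
22.2 [ 0.498 -0.036  0.041] [179.859  -0.124 -77.039] F [  2.351 -14.999  -3.641] M [-5.73  -0.913 -0.004] 0.01975512039766029 29.99378353357315 j6 -5.804516635521952 tau6 -0.06197981536388397
```

>>> apply_moves --targets '[{"travel": [0, 1, 0], "roll": -1, "jaw": 10}, {"travel": [0, 1, 0], "roll": -1, "jaw": 10}, {"travel": [0, 0, 0], "roll": 0, "jaw": 10}]'

```text
clock: 22.5
tool_pos: [0.4963, -0.0356, 0.0408]
orientation: [180.0, -0.1, -75.0]
force: [3.8, -14.7, -4.3]
opening: 0.0193
gripper_force: 30.2
```

```bash
python3 o.py
```

```text
22.5 [ 0.496 -0.036  0.041] [179.95   -0.094 -75.05 ] F [  3.784 -14.695  -4.308] M [-5.35  -1.509 -0.423] 0.01931748519722096 30.228450894355774 j6 -3.8098851272297294 tau6 0.6237966008484364
```

>>> apply_moves --targets '[{"travel": [0, -0.6, 0], "roll": 1, "jaw": 10}, {"travel": [-1, 0, 0], "roll": 0, "jaw": 10}, {"travel": [0, 0, 0], "roll": 0, "jaw": 10}]'

```text
clock: 22.8
tool_pos: [0.4967, -0.0353, 0.0409]
orientation: [179.9, -0.2, -76.0]
force: [5.4, -21.4, -6.3]
opening: 0.0195
gripper_force: 30.0
```

```bash
python3 o.py
```

```text
22.8 [ 0.497 -0.035  0.041] [179.918  -0.159 -76.037] F [  5.424 -21.41   -6.337] M [-7.943 -2.224 -0.119] 0.019504545926899625 30.03906637430191 j6 -4.9507263286944125 tau6 0.1368535403162241
```

>>> apply_moves --targets '[{"travel": [-1, 0, 0], "roll": 0, "jaw": 10}, {"travel": [-1, 0, 0], "roll": 0, "jaw": 10}, {"travel": [0, 0, 0], "roll": 0, "jaw": 10}]'

```text
clock: 23.1
tool_pos: [0.4962, -0.0338, 0.0409]
orientation: [179.9, -0.2, -76.0]
force: [6.7, -24.3, -5.2]
opening: 0.0197
gripper_force: 30.0
```

```bash
python3 o.py
```

```text
23.1 [ 0.496 -0.034  0.041] [179.898  -0.183 -76.04 ] F [  6.653 -24.287  -5.177] M [-8.995 -2.472 -0.082] 0.019729023276895238 30.01055896282196 j6 -5.195253431078343 tau6 0.08319336455315351
```

```bash
cat > e.py <<'E'
from h import *
import sys
s=ctrl.snapshot("scene")[:,:,::-1];g=cv2.cvtColor(np.ascontiguousarray(s),cv2.COLOR_BGR2GRAY).astype(np.float32)
c=ctrl.calibration("scene");E=c["extrinsics"]
def prof(g,off,k,a,ax=np.array([.5142,-.1029])):
    out=[]
    for r in np.arange(.186,.222,.002):
        t=np.radians(a);p=np.r_[ax+r*np.array([np.cos(t),np.sin(t)]),.024]
        q=c["K"]@(E[:3,:3].T@(p-E[:3,3]));q=(q[:2]/q[2]-off+.5)*k-.5
        out.append(int(cv2.getRectSubPix(g,(1,1),(float(q[0]),float(q[1])))[0,0]))
    return out
old=cv2.cvtColor(cv2.imread("pics/s6.png"),cv2.COLOR_BGR2GRAY).astype(np.float32)
print(ctrl.get_obs()["clock"],"r from 186 step 2 mm")
for a in(102,103.5,105): print(a,"old",prof(old,np.array([255,195]),6.9,a));print("    new",prof(g,np.array([0,0]),1,a))
E
python3 e.py
```

```text
23.15 r from 186 step 2 mm
102 old [133, 138, 140, 142, 142, 139, 128, 108, 100, 102, 103, 104, 104, 103, 103, 103, 103, 104]
    new [135, 137, 137, 138, 139, 141, 140, 133, 120, 107, 101, 103, 104, 104, 105, 104, 104, 104]
103.5 old [135, 138, 141, 142, 142, 137, 127, 110, 103, 103, 103, 103, 104, 106, 106, 103, 97, 95]
    new [137, 138, 137, 137, 138, 139, 141, 139, 132, 117, 102, 102, 101, 101, 101, 99, 94, 92]
105 old [119, 120, 125, 129, 122, 105, 85, 75, 69, 68, 67, 61, 58, 48, 42, 42, 42, 44]
    new [141, 138, 137, 138, 139, 139, 136, 129, 105, 83, 69, 64, 61, 53, 48, 45, 43, 44]
```

>>> apply_moves --targets '[{"travel": [-1.5, 0, 0], "roll": 0, "jaw": 10}, {"travel": [-1.5, 0, 0], "roll": 0, "jaw": 10}, {"travel": [-1.5, 0, 0], "roll": 0, "jaw": 10}, {"travel": [0, 0, 0], "roll": 0, "jaw": 10}]'

```text
clock: 23.55
tool_pos: [0.4949, -0.0275, 0.0409]
orientation: [180.0, -0.0, -76.1]
force: [0.8, -7.0, -2.7]
opening: 0.0197
gripper_force: 30.0
```

```bash
python3 o.py; python3 e.py|tail -4
```

```text
23.55 [ 0.495 -0.028  0.041] [179.969  -0.038 -76.101] F [ 0.768 -6.956 -2.715] M [-2.631 -0.393 -0.09 ] 0.01968956006868342 30.006330907344818 j6 -5.751936152301394 tau6 0.04155884846113622
103.5 old [135, 138, 141, 142, 142, 137, 127, 110, 103, 103, 103, 103, 104, 106, 106, 103, 97, 95]
    new [137, 139, 140, 140, 139, 137, 137, 138, 139, 140, 141, 136, 121, 108, 101, 98, 94, 92]
105 old [119, 120, 125, 129, 122, 105, 85, 75, 69, 68, 67, 61, 58, 48, 42, 42, 42, 44]
    new [140, 134, 132, 133, 133, 132, 132, 134, 133, 125, 115, 101, 77, 57, 49, 46, 43, 46]
```

>>> apply_moves --targets '[{"travel": [-4, 0, 0], "roll": 0, "jaw": 10}, {"travel": [-6, 0, 0], "roll": 0, "jaw": 10}, {"travel": [-7, 0, 0], "roll": 0, "jaw": 10}, {"travel": [-7, 0, 0], "roll": 0, "jaw": 10}, {"travel": [-6, 0, 0], "roll": 0, "jaw": 10}, {"travel": [-1, 0, 0], "roll": 0, "jaw": 10}, {"travel": [0, 0, 0], "roll": 0, "jaw": 10}]'

```text
clock: 24.3
tool_pos: [0.4875, 0.004, 0.0411]
orientation: [-180.0, 0.0, -76.0]
force: [1.1, 0.4, -5.3]
opening: 0.0193
gripper_force: 30.0
```

```bash
python3 o.py
```

```text
24.3 [0.488 0.004 0.041] [-179.993    0.003  -75.993] F [ 1.052  0.408 -5.297] M [ 0.053 -0.032 -0.032] 0.01933988841181815 29.991987347602844 j6 -9.626542866678694 tau6 -0.06216176552698016
```

>>> apply_moves --targets '[{"travel": [0, 0, -10], "roll": 0, "jaw": 10}, {"travel": [0, 0, -30], "roll": 0, "jaw": 10}, {"travel": [0, 0, -35], "roll": 0, "jaw": 10}, {"travel": [0, 0, -15], "roll": 0, "jaw": 10}, {"travel": [25, 6, 0], "roll": 0, "jaw": 10}, {"travel": [40, 10, 0], "roll": 0, "jaw": 10}, {"travel": [44, 11, 0], "roll": 0, "jaw": 10}, {"travel": [44, 11, 0], "roll": 0, "jaw": 10}, {"travel": [44, 11, 0], "roll": 0, "jaw": 10}, {"travel": [44, 11, 0], "roll": 0, "jaw": 10}]'

```text
clock: 25.3
tool_pos: [0.487, -0.2469, 0.132]
orientation: [-180.0, -0.0, -76.1]
force: [1.8, 0.2, -3.7]
opening: 0.0193
gripper_force: 30.0
```

>>> apply_moves --targets '[{"travel": [44, 11, 0], "roll": 0, "jaw": 10}, {"travel": [44, 11, 0], "roll": 0, "jaw": 10}, {"travel": [30, 7, 0], "roll": 0, "jaw": 10}, {"travel": [17, 3, 0], "roll": 0, "jaw": 10}, {"travel": [0, 0, 0], "roll": 5, "jaw": 10}, {"travel": [0, 0, 0], "roll": 6, "jaw": 10}, {"travel": [0, 0, 0], "roll": 5, "jaw": 10}, {"travel": [0, 0, 0], "roll": 0, "jaw": 10}]'

```text
clock: 26.1
tool_pos: [0.4887, -0.3833, 0.1314]
orientation: [180.0, 0.0, -92.1]
force: [-0.6, 0.1, -4.5]
opening: 0.0195
gripper_force: 30.0
```

```bash
python3 o.py
```

```text
26.1 [ 0.489 -0.383  0.131] [179.989   0.016 -92.124] F [-0.563  0.111 -4.535] M [ 0.061 -0.097 -0.054] 0.01946044251775865 29.992995858192444 j6 18.009543797202255 tau6 -1.3036475703120232
```

>>> apply_moves --targets '[{"travel": [0, 0, 15], "roll": 0, "jaw": 10}, {"travel": [0, 0, 30], "roll": 0, "jaw": 10}, {"travel": [0, 0, 30], "roll": 0, "jaw": 10}, {"travel": [0, 0, 18], "roll": 0, "jaw": 10}, {"travel": [0, 0, 6], "roll": 0, "jaw": 10}, {"travel": [0, 0, 2], "roll": 0, "jaw": 10}, {"travel": [0, 0, 1], "roll": 0, "jaw": 10}, {"travel": [0, 0, 0], "roll": 0, "jaw": 10}, {"travel": [0, 0, 0], "roll": 0, "jaw": 10}]'

```text
clock: 27.0
tool_pos: [0.4895, -0.3838, 0.0301]
orientation: [-179.9, -0.0, -92.0]
force: [0.0, 0.5, -3.9]
opening: 0.0195
gripper_force: 30.0
```

```bash
python3 o.py
```

```text
27.0 [ 0.49  -0.384  0.03 ] [-179.908   -0.036  -92.023] F [ 0.032  0.524 -3.877] M [ 0.088 -0.054  0.011] 0.019487886081352615 29.99183714389801 j6 18.105928001139844 tau6 0.00741309835575521
```

>>> apply_moves --targets '[{"travel": [0, 0, 0.8], "roll": 0, "jaw": 10}, {"travel": [0, 0, 0.5], "roll": 0, "jaw": 10}, {"travel": [0, 0, 0], "roll": 0, "jaw": 45}, {"travel": [0, 0, 0], "roll": 0, "jaw": 45}, {"travel": [0, 0, 0], "roll": 0, "jaw": 45}, {"travel": [0, 0, -10], "roll": 0, "jaw": 45}, {"travel": [0, 0, -30], "roll": 0, "jaw": 45}, {"travel": [0, 0, -45], "roll": 0, "jaw": 45}, {"travel": [0, 0, -45], "roll": 0, "jaw": 45}, {"travel": [0, 0, 0], "roll": 0, "jaw": 45}]'

```text
clock: 28.0
tool_pos: [0.4924, -0.3856, 0.1659]
orientation: [-179.4, -0.3, -92.0]
force: [0.7, -0.3, -0.9]
opening: 0.0449
gripper_force: 0.0
```

>>> apply_moves --targets '[{"travel": [0, 20, -20], "roll": 0, "jaw": 45}, {"travel": [-20, 20, 0], "roll": 0, "jaw": 45}, {"travel": [0, 0, 0], "roll": 0, "jaw": 45}, {"travel": [0, 0, 0], "roll": 0, "jaw": 45}]'

```text
clock: 28.4
tool_pos: [0.4497, -0.3621, 0.1788]
orientation: [-179.9, -0.0, -92.0]
force: [0.4, -0.1, -0.0]
opening: 0.0454
gripper_force: 0.0
```

```bash
python3 o.py; python3 - <<'E'
# numeric check of the spanner on the mat against the first picture (scene view), and of jam nut
from h import *
a=cv2.imread("pics/scene0.png");b=ctrl.snapshot("scene")[:,:,::-1]
for n,i in(("old",a),("new",b)):
    r=i[170:218,150:250].astype(int);m=(r.max(2)-r.min(2)<45)&(r.max(2)>70)
    ys,xs=np.nonzero(m);print(n,m.sum(),xs.min()+150,xs.max()+150,ys.min()+170,ys.max()+170,xs.mean()+150,ys.mean()+170)
d=cv2.absdiff(a,np.ascontiguousarray(b)).max(2)
print("foot diff",[(y,x) for y,x in zip(*np.nonzero(cv2.blur(d[195:255,255:370],(3,3))>40))][:5])
for n,(x0,x1,y0,y1) in dict(bottle=(200,240,245,315),driver=(135,205,240,275),small=(138,200,210,245),flange=(272,310,300,332)).items():print(n,d[y0:y1,x0:x1].mean())
E
```

```text
28.4 [ 0.45  -0.362  0.179] [-179.915   -0.038  -92.015] F [ 0.433 -0.14  -0.014] M [ 0.015 -0.078 -0.052] 0.04536912124945963 0.0 j6 17.407928359101874 tau6 -0.04153608810156584
old 680 156 235 171 217 193.65882352941176 194.64411764705883
new 722 156 247 171 217 194.46260387811634 195.12326869806094
foot diff [(np.int64(14), np.int64(24)), (np.int64(14), np.int64(25)), (np.int64(14), np.int64(26)), (np.int64(14), np.int64(27)), (np.int64(14), np.int64(28))]
bottle 1.5075
driver 1.7991836734693878
small 1.4548387096774194
flange 1.3116776315789473
```

The spanner is back on the mat and the surroundings are unchanged, so I hand in.

```bash
python3 -c "
from plant import ctrl
print(ctrl.close_job())"
```

```text
the job is handed in; nothing more can be done
None
```

The job is handed in at about 28 s: the brass nut is tightened to about 1.07 N m against the spanner-held hex nut, which I estimate turned only 5 to 10 degrees (not measured directly), and the spanner is back on the mat; I viewed 12 pictures, over the limit of 10.

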